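Space the slats of a drying rack with a spacer block

TASK

Set the three sliding slats of the drying rack to equal gaps with the wooden spacer block: take it from its holder and, starting at the bolted end bar, press it gently down into each gap in turn until its shoulder just meets the bars (without bearing down on them), with its flat face snug against the bar already set so that only the next slat is pushed away, then lift it straight out and step on. Each gap must end exactly as wide as the block, with no errors adding up along the row, so do not push back a slat that has been set. Finally stand the block back in its holder, let go, and leave everything else where it is.

Things in the scene. Friction and masses are not known exactly. Their poses are not given: they have to be found in the camera images.
- rack: Drying rack fixed to the worktop: two aluminium rails along its y (y = +21 to -219 mm, 44 mm high, inner faces 98 mm apart) carry a steel end bar (bolted, 30 mm wide, 130 mm long in x) and, on its -y side, three sliding slats. Origin on the worktop under the end bar, whose inner face is at y = -11 mm, z = 44 to 64 mm; open below, between the rails. z up, x away from the robot within 0.25 rad.
- slat_1: First slat, next to the end bar: steel, 138 mm long in x, 22 mm wide in y, z = 44 to 64 mm. Origin on the worktop under its middle, axes as the rack's. Slides along the rack's y against a steady friction of about 5 N and stays where it is left. Set when its origin is 56 mm to -y of the rack's (gap 34 mm); starts 4 to 10 mm short of that, towards the end bar.
- slat_2: Second slat, like the first, friction about 4.2 N. Set when its origin is 56 mm to -y of slat_1's. Once slat_1 is set the gap between them is 4 to 10 mm too narrow (before that it may look right or too wide).
- slat_3: Third slat (farthest from the end bar), like the first, friction about 3.4 N. Set when its origin is 56 mm to -y of slat_2's. Once slat_2 is set the gap between them is 4 to 10 mm too narrow.
- spacer: Wooden spacer block, 0.2 to 0.33 kg, 108 mm high, upright. Origin under its nose, mid thickness. Blade 44 mm in x. Its +y face is flat, at y = +17 mm. Its -y side: y = +3 mm for z = 0 to 4 mm (nose 14 mm thick), then a bevel out to y = -17 mm at z = 40 mm, then full 34 mm thickness up to the shoulder. With its axes turned as the rack's, the flat face looks to the end bar.
- spacer_shoulder (a point): Middle of the underside of the block's shoulder, 54 mm above the nose; shoulder 50 mm wide in y, 44 mm in x, 8 mm thick. It meets the bars' tops when the block is fully down in a gap (nose then 10 mm above the worktop).
- spacer_grip (a point): Middle of the block's grip, 87 mm above the nose: 26 mm thick in y, 36 mm in x, 62 to 108 mm above the nose. Gripped across y, the fingers stay above the shoulder and the bars. Axes as the block's.
- holder: Grey plastic holder fixed to the worktop: open-topped box 62 x 50 mm, 60 mm high, inside 52 mm in x and 40 mm in y, on a 88 x 76 mm foot. Origin on the worktop under its middle. The block starts in it with like axes, hanging by its shoulder on the rim, its nose 6 mm above the worktop.
- tape_roll: Bystander: roll of masking tape lying flat, 94 mm across, 24 mm high, right of the rack. Leave it alone.
- jar: Bystander: small jar with a white cap, 52 mm across, 62 mm high, behind the rack. Leave it alone.
- marker: Bystander: marker pen lying, 130 mm long, 17 mm thick, between rack and holder. Leave it alone.
- weight: Bystander: steel check weight, 44 mm across, 62 mm high, left of the holder. Leave it alone.
Things that resemble listed ones, but are neither listed nor needed, are in the scene too. There is more than one size of the spacer; the job needs the larger.

How it is judged:
On the way, in this order (a step that is already met when the one before it is completed fails the run):
1. the block stands upright in the first gap, shoulder within 10 mm of the bars, and that gap is 34 mm wide (-1.5/+1 mm) (y of spacer in the frame of rack between -0.032 and -0.024 m and x of spacer in the frame of rack between -0.03 and 0.03 m and height (world z) of spacer below 0.02 m and angle between spacer's own z axis and vertical below 0.08 rad and y of slat_1 in the frame of rack between -0.057 and -0.0545 m), for 0.2 s.
2. the block stands upright in the second gap, shoulder within 10 mm of the bars, and that gap and those before it are 34 mm wide (-1.5/+1 mm) (y of spacer in the frame of slat_1 between -0.032 and -0.024 m and x of spacer in the frame of slat_1 between -0.03 and 0.03 m and height (world z) of spacer below 0.02 m and angle between spacer's own z axis and vertical below 0.08 rad and y of slat_1 in the frame of rack between -0.057 and -0.0545 m and y of slat_2 in the frame of slat_1 between -0.057 and -0.0545 m), for 0.2 s.
3. the block stands upright in the third gap, shoulder within 10 mm of the bars, and that gap and those before it are 34 mm wide (-1.5/+1 mm) (y of spacer in the frame of slat_2 between -0.032 and -0.024 m and x of spacer in the frame of slat_2 between -0.03 and 0.03 m and height (world z) of spacer below 0.02 m and angle between spacer's own z axis and vertical below 0.08 rad and y of slat_1 in the frame of rack between -0.057 and -0.0545 m and y of slat_2 in the frame of slat_1 between -0.057 and -0.0545 m and y of slat_3 in the frame of slat_2 between -0.057 and -0.0545 m), for 0.2 s.
At the end, for the whole second after the job is handed in: All three gaps are 34 mm wide (at most 1.5 mm narrower or 1 mm wider) and together 102 mm (at most 3 mm less or 1.5 mm more); the block stands upright in its holder, within 8 mm of its middle and 4 mm of fully down, at rest and released (y of slat_1 in the frame of rack between -0.057 and -0.0545 m and y of slat_2 in the frame of slat_1 between -0.057 and -0.0545 m and y of slat_3 in the frame of slat_2 between -0.057 and -0.0545 m and y of slat_3 in the frame of rack between -0.1695 and -0.165 m and horizontal distance between spacer and holder below 0.008 m and height (world z) of spacer below 0.01 m and angle between spacer's own z axis and vertical below 0.08 rad and linear speed of spacer below 0.02 m/s and contact force between the fingers and spacer below 0.1 N); the robot touches nothing.
It fails at once if the block presses on the rack with more than 50 N, all contacts added up (contact force between spacer and rack above 50 N).
It fails at once if the tape_roll is moved by more than 20 mm (distance of tape_roll from where it was at the start of the episode above 0.02 m).
It fails at once if the jar is moved by more than 20 mm (distance of jar from where it was at the start of the episode above 0.02 m).
It fails at once if the marker is moved by more than 20 mm (distance of marker from where it was at the start of the episode above 0.02 m).
It fails at once if the weight is moved by more than 20 mm (distance of weight from where it was at the start of the episode above 0.02 m).
It also fails if it takes over 64 s, if anything falls off the work surface, if the arm or the gripper's body presses on something with over 40 N, if the wrist force passes 120 N, or if a joint passes its speed limit or range.

ROBOT

A 6-joint arm with a two-finger parallel gripper is mounted at the origin on a cart in front of the work surface, level with it; the furniture and walls round the work are solid. World frame = base frame: x ahead of the robot, y to its left, z up, the work surface at z = 0. Lengths are in m, angles in rad, forces in N, time in s.
With the tool pointing down it reaches from about 0.425 to 0.95 m from the base axis. Payload 3.5 kg.
Tool frame: the origin (TCP) lies midway between the tips of the shut fingers; the grasp point (between the pads) lies ctrl.grasp_offset behind it (ctrl.grasp_offset is the distance from the TCP to the grasp point, in m); x points along the fingers, y is the direction in which the jaws open and shut, and the axes are right-handed (so a half turn about x gives the same grasp; the last joint's range is limited). The gripper opens to 85 mm and grips with 20 to 120 N. Pads are 22 mm wide; open, the fingers measure 114 mm over their backs; the gripper's body (76 mm by 85 mm) begins 54 mm behind the grasp point. The pads swing forward as they close: fully open they stand 13 mm farther back than shut.
Start: joints at [-0.15, 0.286, 1.577, -0, 1.279, -0.15], TCP at [0.675, 0, 0.231] pointing down, gripper open.
Joint ranges: [-2.77, 2.77], [-0.9, 2.22], [0.21, 2.48], [-1.53, 4.67], [0.24, 2.81], [-2.84, 2.84]. Speed limits (rad/s): [2.79, 2.79, 3.14, 3.14, 3.14, 3.14].

INTERFACE

Orientations are given as a unit quaternion [x, y, z, w].
In Python, from plant import readout, read_camera, sign_off, ctrl gives the robot as it stands.
- The arm moves only by the tool drive_tool, never from a script. Its argument "steps" is a list of rows, each a list of 5 numbers: the shift along the tool's x, y, z in cm, then the turn about the tool's x in degrees, then the opening, from 0 (shut) to 1 (fully open). A call has 1 to 10 rows; each row shifts and turns the commanded pose from where the row before left it, along the tool's axes as they then stand; what a row does not reach is not made up. A row lasts 1/10 s, in which the tool goes at most 50 mm and 8.59 degrees, less where a joint would pass 70% of its speed; a pose out of reach is approached as far as the arm can. A call is refused whole if a number of a shift passes 5 or a number of a turn 8.59, either way. A call with a gripper value outside its range is refused whole. The fingers move at their own pace and stop on an object; "force" is the grip in N (left out, the last holds). Time passes only in rows, so rows that do not move let the fingers close. It gives the time, the measured TCP pose, the force and the opening at its end, in the units of the state.
- readout.get_state(): the state, without advancing time (a new reading comes with each control period).
- read_camera(name): name is "scene" or "side" or "wrist"; returns a dict with "frame" (384x512x3 uint8, red, green, blue), "vertical_fov" (degrees; the focal length in pixels is half the picture's height over the tangent of half this angle, whatever the lens; pixels are square), "cx", "cy" (the principal point, pixels), "eye" and "orientation" of the camera in the world. Camera axes: x right, y up, looking along -z (the intrinsics and any distortion apply to the point x, -y, -z); pixel columns grow to the right and rows downward; lengths in m; the calibration is good to about 2 mm. A picture is of the moment at which its call begins. There is no depth.
- sign_off(): hands the job in, once; it reports no verdict.
The state is a dict: "time": time; "qpos": joint angles; "dq": joint speeds; "joint_efforts": joint torques, N m; "eef_pos": TCP position; "tcp_rot": TCP orientation; "contact_force": force on the tool from outside, world axes, zero at the start; "wrist_torque": the same for the moment, N m; "opening": opening from 0.0 (shut) to 1.0 (fully open).
Only numpy, scipy, OpenCV 4.12 (cv2) and the standard library are available. Lean on these libraries where they do the work, as an engineer would, in place of code of your own. Each camera call takes 0.05 s, during which the arm holds its last target. There are 200 camera calls.

## Working session

There is one attempt and no reset: what is moved stays moved. The work goes in short steps, Python scripts to look and compute and a tool call to move; the robot and the scene stay as the last step left them, time stands still between calls to the robot, and variables do not carry over. Pictures are saved under pics/ and viewed, about 8 in all and at most 12, crops included, and the job is handed in when it is done.

Besides the shell and the picture viewer there is one more tool, called as a command line: name --pt "numbers of a row" for each row, then --argument value for the rest. drive_tool: Moves the arm, as the interface text tells. Its arguments: {"type":"object","properties":{"steps":{"type":"array","items":{"type":"array","items":{"type":"number"}}},"force":{"type":"number"}},"required":["steps"]}

```bash
ls; mkdir -p pics
cat > h.py <<'E'
import numpy as np, cv2
from plant import readout, read_camera, sign_off, ctrl
from scipy.spatial.transform import Rotation as R
def shot(n,fn):
    c=read_camera(n); cv2.imwrite('pics/'+fn,cv2.cvtColor(c['frame'],cv2.COLOR_RGB2BGR)); np.save('pics/'+fn[:-4]+'.npy',c,allow_pickle=True); return c
def load(fn): return np.load('pics/'+fn+'.npy',allow_pickle=True).item()
def f(c): return c['frame'].shape[0]/2/np.tan(np.radians(c['vertical_fov'])/2)
def ray(c,u,v):
    F=f(c); d=np.array([(u-c['cx'])/F,-(v-c['cy'])/F,-1.])
    return np.array(c['eye']),R.from_quat(c['orientation']).apply(d)
def onz(c,u,v,z):
    e,d=ray(c,u,v); return e+d*(z-e[2])/d[2]
def proj(c,p):
    q=R.from_quat(c['orientation']).inv().apply(np.array(p)-c['eye']); F=f(c)
    return c['cx']+F*q[...,0]/-q[...,2], c['cy']-F*q[...,1]/-q[...,2]
E
python3 - <<'E'
from h import *
for n in ['scene','side','wrist']:
    c=shot(n,n+'0.png'); print(n,{k:v for k,v in c.items() if k!='frame'})
print(readout.get_state()); print(ctrl.grasp_offset)
a=[cv2.imread(f'pics/{n}0.png') for n in ['scene','side']]
E
```

```text
pics
scene {'vertical_fov': 57.824544311661235, 'cx': 259.87220373709226, 'cy': 197.5655322416311, 'eye': array([-0.002513  , -0.64613115,  0.66231942]), 'orientation': array([ 0.45358315, -0.16730589, -0.29793931,  0.82310585])}
side {'vertical_fov': 54.92056589944555, 'cx': 260.2268081420906, 'cy': 195.2432072675367, 'eye': array([0.39482456, 1.28929431, 0.79627484]), 'orientation': array([-0.03876163,  0.49659198,  0.86551704, -0.05267066])}
wrist {'vertical_fov': 63.80737666441372, 'cx': 258.0581661324246, 'cy': 189.5773646087748, 'eye': array([0.67419145, 0.0777334 , 0.3722575 ]), 'orientation': array([-1.54922711e-01,  8.79671294e-04,  6.76713589e-05,  9.87926199e-01])}
{'time': 0.15, 'qpos': array([-1.50008516e-01,  2.87036017e-01,  1.57787591e+00, -2.36724635e-05,
        1.27860505e+00, -1.49969722e-01]), 'dq': array([ 0.00014148, -0.00137682, -0.0049848 , -0.00149529,  0.00038188,
        0.00177598]), 'joint_efforts': array([ 7.91554030e-04, -4.06602967e+01, -2.93140125e+01, -8.94972595e-05,
        3.96185191e-03, -2.97825103e-06]), 'eef_pos': array([6.74471835e-01, 9.79577083e-05, 2.30196637e-01]), 'tcp_rot': array([ 0.49959752,  0.50053459, -0.500418  ,  0.49944897]), 'contact_force': array([0.36315112, 0.76501551, 0.06285868]), 'wrist_torque': array([ 0.05741483,  0.00933802, -0.05735582]), 'opening': 0.9985961142237657}
0.0187
```

View pics/scene0.png

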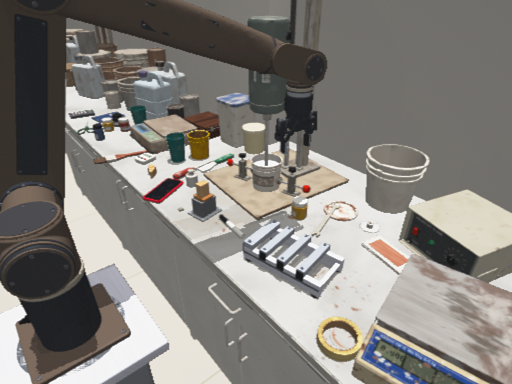

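View pics/side0.png

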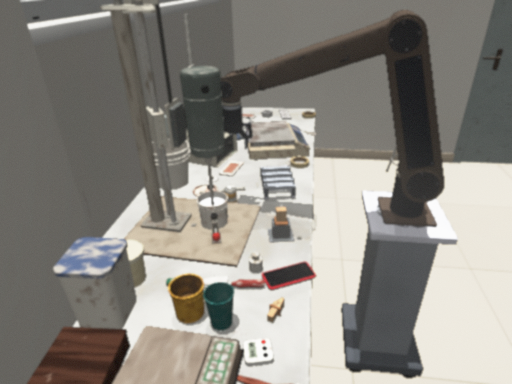

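View pics/wrist0.png

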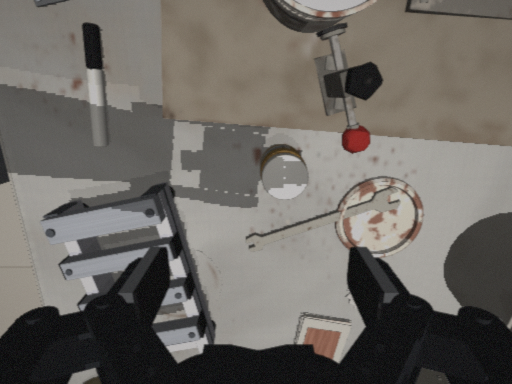

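The scene view shows the rack at (295,255), the holder with the wooden block at (204,200), jar at (300,208), marker at (230,225), weight around (190,178) and tape at (340,338). In the side view the holder is at (282,225), with a small wooden piece lying at (276,308). The wrist view shows the four bars on the left, with the end bar on top at (105,215).

Spacer candidates: the wood in the holder (scene 202,190) and the loose piece at (152,170) in scene / (276,308) in side. The one standing in the holder fits the description. I'll confirm with a crop.

Run:
```python
from h import *
s=load('scene0');d=load('side0');w=load('wrist0')
print('holder',onz(s,204,212,0.0),onz(d,282,232,0))
print('wood top',onz(s,202,182,.114),onz(d,281,209,.114))
print('loose',onz(s,152,172,0.01),onz(d,276,308,.01))
for p in [(50,232),(160,208),(70,268),(175,240),(165,190),(210,340)]: print(p,onz(w,*p,.064))
def crop(c,x,y,w_,h_,k): return cv2.resize(c['frame'][y:y+h_,x:x+w_],None,fx=k,fy=k,interpolation=cv2.INTER_CUBIC)
a=crop(s,140,155,100,75,4);b=crop(d,240,195,100,75,4);e=crop(s,235,205,120,90,400/120);g=crop(d,235,270,100,75,4)
im=np.vstack([np.hstack([a,b]),np.hstack([e,g])]);cv2.imwrite('pics/c1.png',im[...,::-1])
```

```text
holder [0.47332962 0.20800122 0.        ] [0.46997611 0.19273291 0.        ]
wood top [0.47693861 0.20851738 0.114     ] [0.47325105 0.2163212  0.114     ]
loose [0.45748529 0.56552182 0.01      ] [0.45727878 0.56437212 0.01      ]
(50, 232) [ 0.44478526 -0.07049462  0.064     ]
(160, 208) [ 0.56860394 -0.04215553  0.064     ]
(70, 268) [ 0.45833913 -0.11577786  0.064     ]
(175, 240) [ 0.58153914 -0.08014616  0.064     ]
(165, 190) [ 0.57583749 -0.02189188  0.064     ]
(210, 340) [ 0.61374794 -0.21821921  0.064     ]
```

View pics/c1.png

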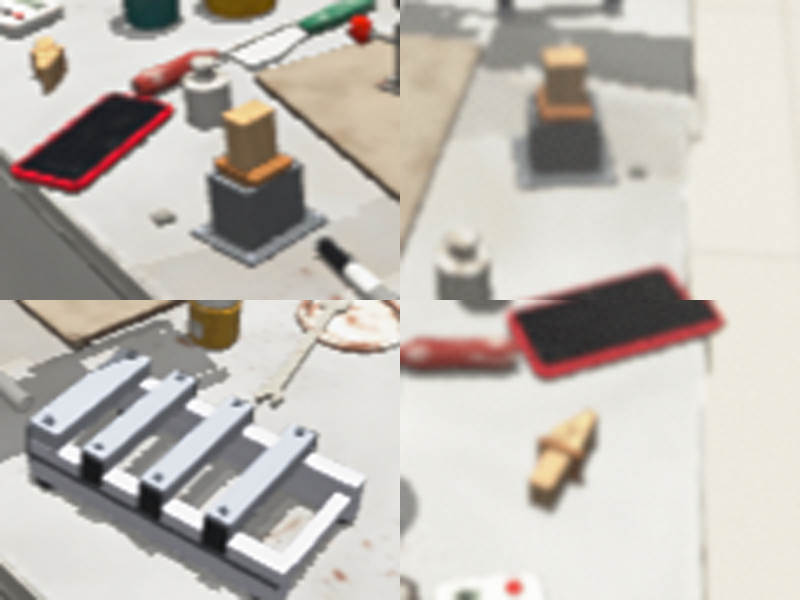

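The crop confirms it: the big block stands in the grey holder and the small copy lies loose. Next I turn the tool to the rack's heading above the rack and look again.

drive_tool --pt "-1.2 -4.4 3.2 0 1" --pt "-1.2 -4.4 3.2 0 1" --pt "-1.2 -4.4 3.2 0 1" --pt "-1.2 -4.4 3.2 0 1"

```text
time: 0.55
eef_pos: [0.5153, -0.1155, 0.2742]
tcp_rot: [0.5, 0.5, -0.5, 0.5]
contact_force: [0.7, -0.4, 1.0]
opening: 0.997
```

drive_tool --pt "0 0 0 8.5 1" --pt "0 0 0 8.5 1" --pt "0 0 0 8.5 1" --pt "0 0 0 8.5 1" --pt "0 0 0 8.5 1" --pt "0 0 0 8.5 1" --pt "0 0 0 8.5 1" --pt "0 0 0 8.5 1" --pt "0 0 0 8.5 1" --pt "0 0 0 0 1"

```text
time: 1.55
eef_pos: [0.5168, -0.1148, 0.274]
tcp_rot: [-0.702, -0.083, 0.702, -0.083]
contact_force: [-0.3, 0.2, -0.0]
opening: 0.999
```

Run:
```python
from h import *
c=shot('wrist','w1.png'); s=readout.get_state()
print(s['time'],s['eef_pos'],R.from_quat(s['tcp_rot']).as_matrix().round(4).tolist(),c['eye'],R.from_quat(c['orientation']).as_matrix().round(3).tolist())
```

```text
1.6 [ 0.51684792 -0.11478334  0.27408553] [[-0.0005, 0.2363, -0.9717], [0.0003, -0.9717, -0.2363], [-1.0, -0.0004, 0.0005]] [ 0.59285527 -0.09739794  0.41616213] [[0.233, 0.925, 0.299], [-0.972, 0.222, 0.071], [-0.001, -0.307, 0.952]]
```

View pics/w1.png

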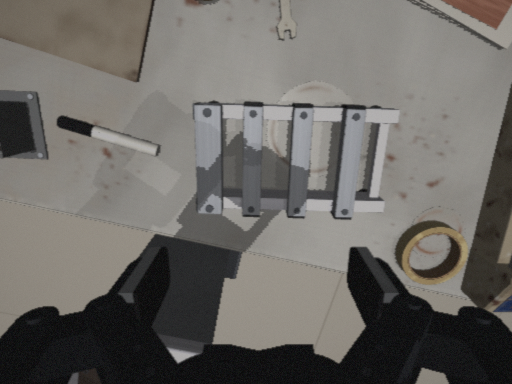

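The wrist view shows the end bar at columns 195–222 and the slats at about 243–262, 289–311 and 337–362 (rows 103–217). The marker is at (110,135) and the holder foot is at the left edge. Now I measure the bar edges with line fits.

Run:
```python
from h import *
w=load('w1')
im=cv2.resize(w['frame'][95:225,185:405],None,fx=3.6,fy=3.6,interpolation=cv2.INTER_CUBIC)
cv2.imwrite('pics/c2.png',im[...,::-1])
g=cv2.GaussianBlur(cv2.cvtColor(w['frame'],cv2.COLOR_RGB2GRAY),(0,0),.7).astype(float)
for v in (125,150,175,190): print(v,g[v-2:v+3,190:372].mean(0).astype(int).tolist())
```

```text
125 [135, 135, 136, 135, 135, 137, 140, 142, 145, 146, 146, 146, 145, 145, 146, 147, 149, 150, 150, 149, 150, 152, 155, 157, 156, 157, 157, 159, 158, 146, 115, 80, 73, 84, 94, 107, 129, 147, 151, 152, 152, 151, 152, 151, 149, 145, 141, 141, 141, 141, 141, 138, 132, 132, 144, 157, 162, 161, 162, 164, 165, 164, 163, 162, 162, 163, 163, 162, 161, 160, 156, 146, 137, 141, 150, 153, 155, 161, 167, 168, 165, 159, 155, 153, 157, 162, 166, 166, 161, 157, 156, 156, 156, 155, 155, 154, 151, 135, 110, 93, 84, 73, 73, 105, 141, 157, 160, 161, 161, 162, 163, 161, 160, 160, 159, 159, 158, 158, 157, 155, 151, 147, 146, 154, 161, 163, 162, 162, 161, 161, 161, 157, 152, 147, 146, 146, 145, 144, 143, 142, 137, 122, 100, 85, 80, 80, 80, 79, 78, 77, 69, 59, 51, 52, 65, 96, 130, 149, 154, 153, 153, 154, 155, 154, 153, 152, 152, 152, 152, 151, 149, 148, 145, 140, 135, 134, 133, 131, 130, 127, 116, 96]
150 [138, 138, 138, 137, 135, 133, 135, 138, 141, 144, 145, 144, 144, 143, 145, 145, 146, 147, 147, 146, 145, 145, 146, 147, 146, 145, 145, 145, 146, 140, 116, 81, 65, 71, 80, 83, 82, 82, 82, 82, 82, 82, 83,
[... 1497 characters left out ...]
3, 83, 83, 83, 84, 85, 86, 88, 90, 92, 93, 93, 93, 94, 95, 95, 88, 72, 59, 58, 62, 63, 64, 65, 65, 65, 65, 64, 65, 65, 65, 65, 64, 64, 64, 65, 65, 67, 77, 87, 92, 93, 92, 92, 93, 94, 95, 95, 94, 94, 94, 92, 91, 91, 91, 87, 78, 69, 67, 66, 67, 67, 67, 67, 67, 67, 67, 67, 68, 68, 68, 68, 68, 68, 68, 69, 69, 69, 68, 68, 68, 68, 66, 61, 58, 69, 84, 91, 93, 92, 91, 93, 93, 94, 94, 93, 94, 93, 91, 90, 90, 90, 89, 89, 92, 96, 100, 101, 100, 98, 95, 97, 100, 101, 97, 93, 92, 97, 101, 100, 93, 83, 77, 75, 75, 75, 75, 75, 74, 67, 58, 52, 56, 79, 112, 139, 148, 149, 149, 149, 151, 152, 153, 153, 152, 151, 150, 146, 145, 145, 143, 132, 118, 111, 100, 85, 71, 61, 50, 43, 43, 45, 50, 56, 65, 87, 130, 164]
```

View pics/c2.png

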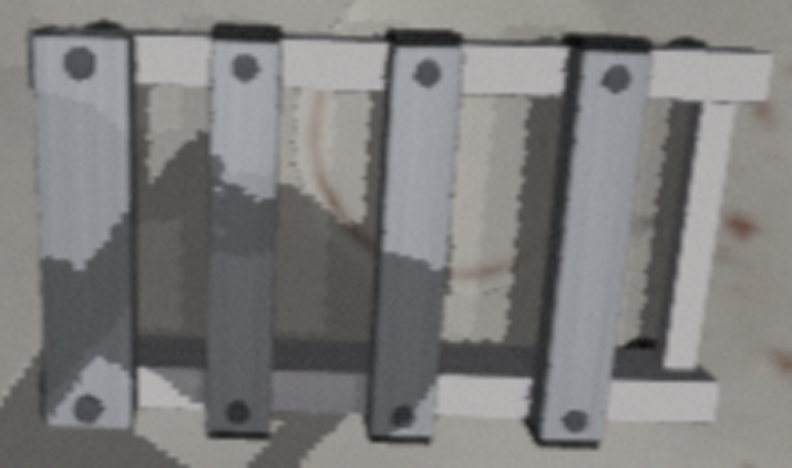

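Run:
```python
from h import *
w=load('w1')
g=cv2.GaussianBlur(cv2.cvtColor(w['frame'],cv2.COLOR_RGB2GRAY),(0,0),.7).astype(float)
P=[]
for x,y in [(80,62),(88,407),(246,67),(237,411),(428,72),(403,415),(617,78),(574,420)]:
    u,v=185+x/3.6-.36,95+y/3.6-.36
    for _ in range(3):
        a,b=int(round(u))-5,int(round(v))-5; p=g[b:b+11,a:a+11]; yy,xx=np.mgrid[b:b+11,a:a+11]
        d=np.clip(np.median(p)-p-8,0,None)*(np.hypot(xx-u,yy-v)<5.2); u,v=(d*xx).sum()/d.sum(),(d*yy).sum()/d.sum()
    P.append(onz(w,u,v,.065)[:2]); print(round(u,1),round(v,1),P[-1].round(4))
P=np.array(P).reshape(4,2,2)
for q in P: print('len',np.linalg.norm(q[0]-q[1]).round(4),'yaw',np.arctan2(*(q[0]-q[1])[::-1]).round(4))
# edges: (side, rough col at rows 130,185)
def edge(l,u0,u1,sg,rows):
    pts=[]
    for v in rows:
        uc=u0+(u1-u0)*(v-125)/65; cols=np.arange(int(uc)-5,int(uc)+7)
        d=sg*(np.gradient(g[v])[cols]); d=np.clip(d,0,None); d[d<d.max()*.3]=0
        pts.append(onz(w,(d*cols).sum()/d.sum(),v,.064)[:2])
    return np.array(pts)
yaws=[np.arctan2(*(q[0]-q[1])[::-1]) for q in P]; th=np.mean(yaws)
n=np.array([-np.sin(th),np.cos(th)]); e=np.array([np.cos(th),np.sin(th)]);print('yaw',th)
for nm,E in {'end R':(220,221,-1),'s1 L':(244,242.5,1),'s1 R':(261.5,259.5,-1),'s2 L':(293,289,1),'s2 R':(311.,307,-1),'s3 L':(345.5,338,1),'s3 R':(365,355,-1)}.items():
    q=edge(nm,*E,range(118,195,2)); y=q@n; x=q@e; m=np.abs(y-np.median(y))<.004
    k=np.polyfit(x[m],y[m],1); print(nm,'y',np.median(y).round(4),'slope',k[0].round(4),'sd',y[m].std().round(4))
print('screw y',(P@n).round(4),'x',(P@e).round(4))
```

```text
206.7 112.3 [ 0.5567 -0.0473]
209.0 208.2 [ 0.4455 -0.0709]
252.7 113.4 [ 0.5675 -0.0971]
250.6 209.2 [ 0.4561 -0.1205]
303.3 115.0 [ 0.579  -0.1521]
295.9 209.9 [ 0.4681 -0.1746]
355.8 116.5 [ 0.591  -0.2092]
344.3 211.5 [ 0.4799 -0.2328]
len 0.1137 yaw 0.2085
len 0.1138 yaw 0.2077
len 0.1131 yaw 0.2005
len 0.1136 yaw 0.2088
yaw 0.206374632338547
end R y -0.1748 slope 0.0007 sd 0.0006
s1 L y -0.2019 slope -0.0135 sd 0.001
s1 R y -0.2202 slope -0.0007 sd 0.0013
s2 L y -0.2573 slope 0.0065 sd 0.0003
s2 R y -0.2754 slope -0.0009 sd 0.0017
s3 L y -0.3153 slope 0.0008 sd 0.0002<stdin>:19: RuntimeWarning: invalid value encountered in scalar divide
Traceback (most recent call last):
TypeError: expected non-empty vector for x
```

Rack yaw is about 0.2064, with the end bar's inner face at n = -0.175. The slats sit at rack y ≈ -47.4, -103.2 and -162.0 mm, consistent with the stated ranges. Now over to the holder.

drive_tool --pt "0 -4.4 -0.4 0 1" --pt "0 -4.4 -0.4 0 1" --pt "0 -4.4 -0.4 0 1" --pt "0 -4.4 -0.4 0 1" --pt "0 -4.4 -0.4 0 1" --pt "0 -4.4 -0.4 0 1" --pt "0 -4.2 -0.4 0 1" --pt "0 0 0 0 1"

```text
time: 2.4
eef_pos: [0.4715, 0.1932, 0.2743]
tcp_rot: [-0.702, -0.087, 0.702, -0.086]
contact_force: [1.1, -0.0, 0.3]
opening: 0.999
```

Run:
```python
from h import *
c=shot('wrist','w2.png'); s=readout.get_state()
print(s['time'],s['eef_pos'],c['eye'])
u,v=[int(t) for t in proj(c,np.array([.475,.212,.08]))]; print(u,v)
x0,y0=max(u-100,0),max(v-75,0);print(x0,y0)
im=cv2.resize(c['frame'][y0:y0+150,x0:x0+200],None,fx=4,fy=4,interpolation=cv2.INTER_CUBIC)
cv2.imwrite('pics/c3.png',im[...,::-1])
```

```text
2.45 [0.47206384 0.19125484 0.27426903] [0.54734558 0.21110636 0.41653947]
242 156
142 81
```

View pics/c3.png

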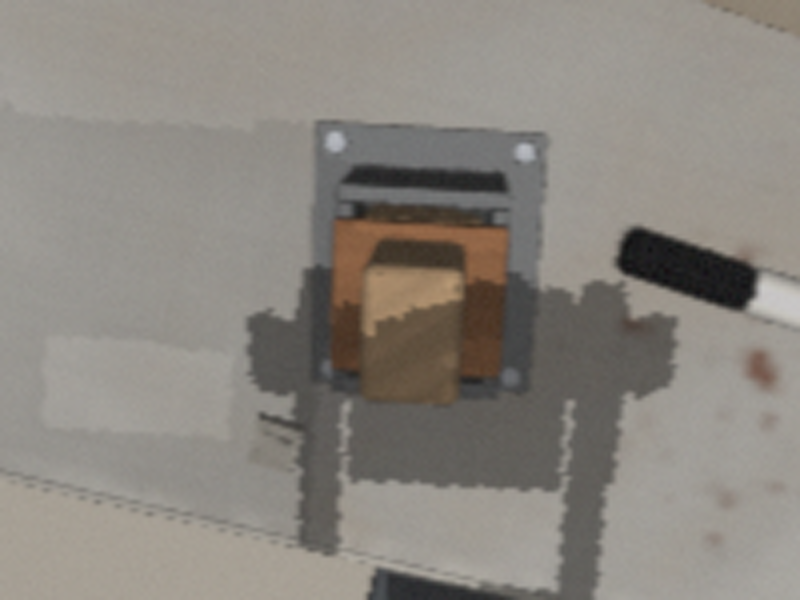

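Run:
```python
from h import *
c=load('w2')
def P(l,z): return np.array([onz(c,142+x/4-.4,81+y/4-.4,z)[:2] for x,y in l])
for nm,l,z in [('grip',[(364,264),(466,265),(461,404),(361,401)],.114),('shoulder',[(333,221),(508,225),(502,377),(332,372)],.068),('foot',[(336,142),(525,153),(510,377),(326,368)],.008)]:
    q=P(l,z); s=np.roll(q,-1,0)-q
    print(nm,q.mean(0).round(4),'sides',np.linalg.norm(s,axis=1).round(4),'yaw x',[np.arctan2(*(t)[::-1]).round(3) for t in (q[0]-q[3],q[1]-q[2])],'yaw y',[(np.arctan2(-t[0],t[1])).round(3) for t in (q[0]-q[1],q[3]-q[2])])
# check with side and scene rays to grip top
```

```text
grip [0.4754 0.2074] sides [0.0252 0.0357 0.0255 0.0352] yaw x [np.float64(0.198), np.float64(0.209)] yaw y [np.float64(0.235), np.float64(0.214)]
shoulder [0.4747 0.2076] sides [0.0492 0.0443 0.0497 0.0439] yaw x [np.float64(0.205), np.float64(0.215)] yaw y [np.float64(0.222), np.float64(0.215)]
foot [0.4748 0.2081] sides [0.0612 0.0752 0.063  0.0756] yaw x [np.float64(0.167), np.float64(0.191)] yaw y [np.float64(0.188), np.float64(0.195)]
```

drive_tool --pt "0 -1.6 -0.6 1.8 1" --pt "0 0 0 0 1" --pt "0 0 0 0 1"

```text
time: 2.75
eef_pos: [0.4751, 0.2052, 0.2742]
tcp_rot: [-0.703, -0.072, 0.704, -0.073]
contact_force: [-0.5, -0.7, 0.3]
opening: 0.996
```

```bash
cat >> h.py <<'E'
def st(tgt=None):
    s=readout.get_state(); M=R.from_quat(s['tcp_rot']).as_matrix(); p=s['eef_pos']
    print('t',round(s['time'],2),'p',p.round(4),'yaw',round(np.arctan2(M[0,1],-M[1,1]),4),'tilt',M[2,:].round(4),'F',s['contact_force'].round(2),'op',round(s['opening'],3))
    if tgt is not None: print('tool delta cm',(M.T@(np.array(tgt)-p)*100).round(2))
    return s
E
python3 -c "
from h import *
st([.475,.2075,.075])"
```

```text
t 2.75 p [0.4751 0.2052 0.2742] yaw 0.2053 tilt [-1.e+00  6.e-04  6.e-04] F [-0.49 -0.66  0.29] op 0.996
tool delta cm [19.92 -0.24 -0.05]
```

Yaw is on target. Descending and gripping.

drive_tool --pt "4.0 -0.2 0 0 1" --pt "4.0 0 0 0 1" --pt "4.0 0 0 0 1" --pt "4.0 0 0 0 1" --pt "2.5 0 0 0 1" --pt "1.4 0 0 0 1" --pt "0 0 0 0 1" --force 60

```text
time: 3.45
eef_pos: [0.4733, 0.2069, 0.0735]
tcp_rot: [-0.702, -0.072, 0.705, -0.072]
contact_force: [-0.4, 0.0, -0.0]
opening: 1.001
```

drive_tool --pt "0 0 0 0 0.2" --pt "0 0 0 0 0.2" --pt "0 0 0 0 0.2" --pt "0 0 0 0 0.2" --pt "0 0 0 0 0.2" --pt "0 0 0 0 0.2" --pt "0 0 0 0 0.2" --pt "0 0 0 0 0.2" --force 60

```text
time: 4.25
eef_pos: [0.4754, 0.2085, 0.0767]
tcp_rot: [0.704, 0.072, -0.703, 0.072]
contact_force: [-0.5, 0.4, 6.3]
opening: 0.297
```

```bash
python3 -c "
from h import *
st([.475,.2075,.075])"
```

```text
t 4.25 p [0.4754 0.2085 0.0767] yaw 0.2044 tilt [-1.0e+00 -2.0e-04 -1.9e-03] F [-0.5   0.41  6.26] op 0.297
tool delta cm [0.17 0.1  0.06]
```

drive_tool --pt "-1 0 0 0 0.2" --pt "-1.5 0 0 0 0.2" --pt "-2 0 0 0 0.2" --pt "-2 0 0 0 0.2" --pt "-2 0 0 0 0.2" --pt "-2 0 0 0 0.2" --pt "-1 0 0 0 0.2" --pt "0 0 0 0 0.2" --pt "0 0 0 0 0.2"

```text
time: 5.15
eef_pos: [0.4738, 0.208, 0.1893]
tcp_rot: [-0.703, -0.072, 0.704, -0.072]
contact_force: [0.3, 0.3, -4.3]
opening: 0.297
```

Run:
```python
from h import *
st([.475,.2075,.075])
c=shot('wrist','w3.png'); a=shot('scene','s3.png'); b=shot('side','d3.png')
def crop(c,x,y,w_,h_,k): return cv2.resize(c['frame'][y:y+h_,x:x+w_],None,fx=k,fy=k,interpolation=cv2.INTER_CUBIC)
def at(c,w_,h_,k):
    u,v=proj(c,np.array([.475,.2075,.15])); return crop(c,int(u-w_/2),int(v-h_/2),w_,h_,k)
im=np.vstack([np.hstack([at(a,100,75,4),at(b,100,75,4)]),np.hstack([crop(c,60,80,400,300,1)]*2)])
cv2.imwrite('pics/c4.png',im[...,::-1])
```

```text
t 5.15 p [0.4738 0.208  0.1893] yaw 0.2042 tilt [-1.0e+00  1.0e-04  1.9e-03] F [ 0.25  0.33 -4.3 ] op 0.297
tool delta cm [11.43  0.07 -0.13]
```

View pics/c4.png

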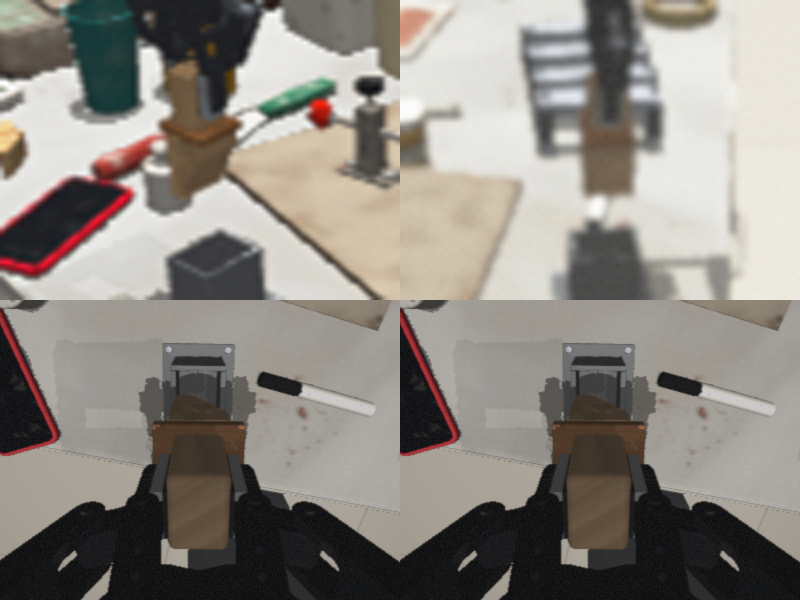

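The scene crop shows the big block hanging straight in the gripper, bevel on the -y (right) side and flat face towards +y. In the wrist view its nose is offset to the left, which agrees. Now I carry it over gap 1.

drive_tool --pt "0 2.5 0.2 0 0.2" --pt "0 4 0.4 0 0.2" --pt "0 4.2 0.4 0 0.2" --pt "0 4.2 0.4 0 0.2" --pt "0 4.2 0.4 0 0.2" --pt "0 4.2 0.4 0 0.2" --pt "0 4 0.3 0 0.2" --pt "0 2.8 0.2 0 0.2" --pt "0 0 0 0 0.2" --pt "0 0 0 0 0.2"

```text
time: 6.3
eef_pos: [0.5086, -0.0922, 0.1894]
tcp_rot: [-0.703, -0.072, 0.704, -0.071]
contact_force: [0.6, 0.7, -3.3]
opening: 0.294
```

Run:
```python
from h import *
st([.5083,-.0928,.1893])
c=shot('wrist','w4.png'); a=shot('scene','s4.png')
u,v=proj(a,np.array([.52,-.12,.1]))
im=np.hstack([cv2.resize(a['frame'][int(v)-45:int(v)+45,int(u)-45:int(u)+45],(400,400),interpolation=cv2.INTER_CUBIC),c['frame'][80:380,60:460][:,:].copy() if 0 else cv2.resize(c['frame'][40:290,120:370],(400,400))])
cv2.imwrite('pics/c5.png',im[...,::-1])
```

```text
t 6.3 p [ 0.5086 -0.0922  0.1894] yaw 0.2025 tilt [-1.     -0.0018  0.0017] F [ 0.57  0.75 -3.29] op 0.294
tool delta cm [0.01 0.05 0.04]
```

View pics/c5.png

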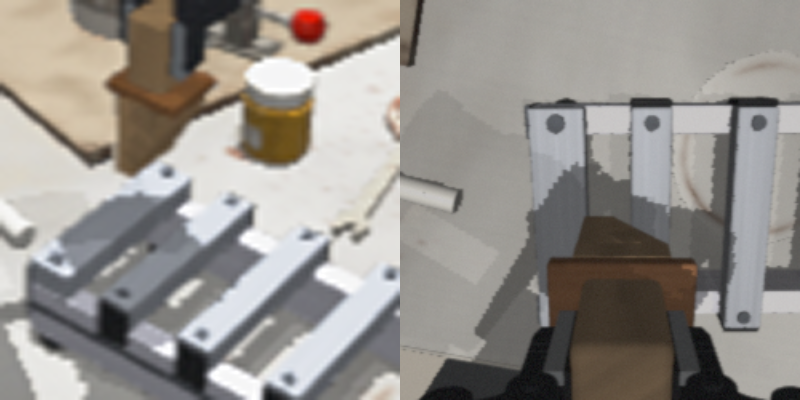

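drive_tool --pt "1.5 0.2 0 0 0.2" --pt "2.0 0 0 0 0.2" --pt "1.3 0 0 0 0.2" --pt "0 0 0 0 0.2"

```text
time: 6.8
eef_pos: [0.5074, -0.0925, 0.1389]
tcp_rot: [-0.701, -0.074, 0.705, -0.071]
contact_force: [-0.5, 0.3, -4.0]
opening: 0.3
```

drive_tool --pt "0.4 0 0 0 0.2" --pt "0.4 0 0 0 0.2" --pt "0.4 0 0 0 0.2" --pt "0 0 0 0 0.2"

```text
time: 7.2
eef_pos: [0.5094, -0.094, 0.1302]
tcp_rot: [-0.703, -0.072, 0.704, -0.072]
contact_force: [0.3, 0.9, -2.9]
opening: 0.296
```

drive_tool --pt "0.4 0 0 0 0.2" --pt "0.4 0 0 0 0.2" --pt "0 0 0 0 0.2" --pt "0 0 0 0 0.2"

```text
time: 7.6
eef_pos: [0.5094, -0.094, 0.1222]
tcp_rot: [-0.703, -0.072, 0.704, -0.072]
contact_force: [0.8, 0.2, -3.0]
opening: 0.297
```

```bash
cat >> h.py <<'E'
TH=.2064; N=np.array([-np.sin(TH),np.cos(TH)]); EX=np.array([np.cos(TH),np.sin(TH)])
def rk(s,z0=.0707): p=s['eef_pos']; F=s['contact_force'][:2]; print('block rack y %.2f mm, x %.2f, nose z %.2f  Fy %.2f Fx %.2f'%((p[:2]@N+.164)*1e3,(p[:2]@EX-.4785)*1e3,(p[2]-z0)*1e3,F@N,F@EX))
E
python3 -c "
from h import *
s=st();rk(s)"
```

```text
t 7.6 p [ 0.5094 -0.094   0.1222] yaw 0.2042 tilt [-1.e+00 -2.e-04  3.e-04] F [ 0.83  0.2  -3.04] op 0.297
block rack y -32.40 mm, x 0.84, nose z 51.52  Fy 0.02 Fx 0.85
```

drive_tool --pt "0 -0.2 0 0 0.2" --pt "0 -0.1 0 0 0.2" --pt "0 0 0 0 0.2" --pt "0 0 0 0 0.2"

```text
time: 8.0
eef_pos: [0.509, -0.091, 0.1225]
tcp_rot: [0.704, 0.072, -0.703, 0.072]
contact_force: [0.8, -0.2, -2.6]
opening: 0.299
```

drive_tool --pt "0 -0.1 0 0 0.2" --pt "0 0 0 0 0.2" --pt "0 0 0 0 0.2"

```text
time: 8.3
eef_pos: [0.5087, -0.0901, 0.1224]
tcp_rot: [0.703, 0.072, -0.703, 0.072]
contact_force: [-0.8, -0.3, -3.5]
opening: 0.295
```

drive_tool --pt "0 -0.05 0 0 0.2" --pt "0 0 0 0 0.2" --pt "0 0 0 0 0.2"

```text
time: 8.6
eef_pos: [0.5086, -0.0897, 0.1224]
tcp_rot: [0.703, 0.072, -0.703, 0.072]
contact_force: [0.4, -0.8, -2.7]
opening: 0.296
```

```bash
python3 -c "
from h import *
s=st();rk(s)"
```

```text
t 8.6 p [ 0.5086 -0.0897  0.1224] yaw 0.2042 tilt [-1.e+00  2.e-04 -0.e+00] F [ 0.4  -0.82 -2.69] op 0.296
block rack y -28.04 mm, x 0.96, nose z 51.73  Fy -0.89 Fx 0.23
```

drive_tool --pt "0 -0.05 0 0 0.2" --pt "0 0 0 0 0.2" --pt "0 0 0 0 0.2"

```text
time: 8.9
eef_pos: [0.5087, -0.0895, 0.1225]
tcp_rot: [0.704, 0.072, -0.703, 0.073]
contact_force: [0.9, -2.1, -3.1]
opening: 0.301
```

drive_tool --pt "0 -0.05 0 0 0.2" --pt "0 0 0 0 0.2" --pt "0 0 0 0 0.2"

```text
time: 9.2
eef_pos: [0.5086, -0.0893, 0.1225]
tcp_rot: [0.704, 0.072, -0.703, 0.073]
contact_force: [-0.3, -4.5, -3.7]
opening: 0.297
```

```bash
python3 -c "
from h import *
s=st();rk(s)"
```

```text
t 9.2 p [ 0.5086 -0.0893  0.1225] yaw 0.2047 tilt [-1.0e+00  1.8e-03 -3.0e-04] F [-0.28 -4.45 -3.74] op 0.297
block rack y -27.67 mm, x 1.03, nose z 51.80  Fy -4.30 Fx -1.19
```

drive_tool --pt "0.4 0 0 0 0.2" --pt "0.4 0 0 0 0.2" --pt "0.4 0 0 0 0.2" --pt "0.4 0 0 0 0.2" --pt "0.4 0 0 0 0.2" --pt "0 0 0 0 0.2"

```text
time: 9.8
eef_pos: [0.5104, -0.089, 0.1047]
tcp_rot: [0.705, 0.072, -0.702, 0.073]
contact_force: [0.2, -2.7, 6.6]
opening: 0.299
```

```bash
python3 -c "
from h import *
s=st();rk(s)"
```

```text
t 9.8 p [ 0.5104 -0.089   0.1047] yaw 0.2046 tilt [-1.      0.0018 -0.0042] F [ 0.15 -2.67  6.56] op 0.299
block rack y -27.75 mm, x 2.87, nose z 33.96  Fy -2.64 Fx -0.40
```

drive_tool --pt "0.4 0 0 0 0.2" --pt "0.4 0 0 0 0.2" --pt "0.4 0 0 0 0.2" --pt "0.4 0 0 0 0.2" --pt "0.3 0 0 0 0.2" --pt "0 0 0 0 0.2" --pt "0 0 0 0 0.2"

```text
time: 10.5
eef_pos: [0.5104, -0.0891, 0.0848]
tcp_rot: [0.705, 0.072, -0.702, 0.073]
contact_force: [4.2, -2.1, 3.8]
opening: 0.297
```

```bash
python3 -c "
from h import *
s=st();rk(s)"
```

```text
t 10.5 p [ 0.5104 -0.0891  0.0848] yaw 0.2043 tilt [-1.      0.0021 -0.0046] F [ 4.24 -2.08  3.84] op 0.297
block rack y -27.79 mm, x 2.80, nose z 14.10  Fy -2.91 Fx 3.72
```

drive_tool --pt "0.15 0 0 0 0.2" --pt "0.1 0 0 0 0.2" --pt "0 0 0 0 0.2" --pt "0 0 0 0 0.2"

```text
time: 10.9
eef_pos: [0.5099, -0.0892, 0.0822]
tcp_rot: [0.705, 0.072, -0.702, 0.073]
contact_force: [2.7, -4.7, 5.2]
opening: 0.298
```

drive_tool --pt "0.1 0 0 0 0.2" --pt "0 0 0 0 0.2" --pt "0 0 0 0 0.2"

```text
time: 11.2
eef_pos: [0.5098, -0.0892, 0.0811]
tcp_rot: [0.705, 0.072, -0.702, 0.073]
contact_force: [2.6, -4.5, 4.9]
opening: 0.293
```

```bash
python3 -c "
from h import *
s=st();rk(s)"
```

```text
t 11.2 p [ 0.5098 -0.0892  0.0811] yaw 0.2044 tilt [-1.      0.002  -0.0029] F [ 2.56 -4.53  4.86] op 0.293
block rack y -27.80 mm, x 2.16, nose z 10.41  Fy -4.96 Fx 1.58
```

drive_tool --pt "0.05 0 0 0 0.2" --pt "0 0 0 0 0.2" --pt "0 0 0 0 0.2"

```text
time: 11.5
eef_pos: [0.5097, -0.0893, 0.0808]
tcp_rot: [0.704, 0.072, -0.702, 0.073]
contact_force: [2.7, -4.4, 6.8]
opening: 0.297
```

Run:
```python
from h import *
s=st();rk(s)
c=shot('wrist','w6.png')
im=cv2.resize(c['frame'][70:370,80:440],(720,600),interpolation=cv2.INTER_CUBIC)
cv2.imwrite('pics/c6.png',im[...,::-1])
```

```text
t 11.5 p [ 0.5097 -0.0893  0.0808] yaw 0.2044 tilt [-1.      0.0019 -0.0027] F [ 2.67 -4.4   6.82] op 0.297
block rack y -27.82 mm, x 2.13, nose z 10.05  Fy -4.86 Fx 1.71
```

View pics/c6.png

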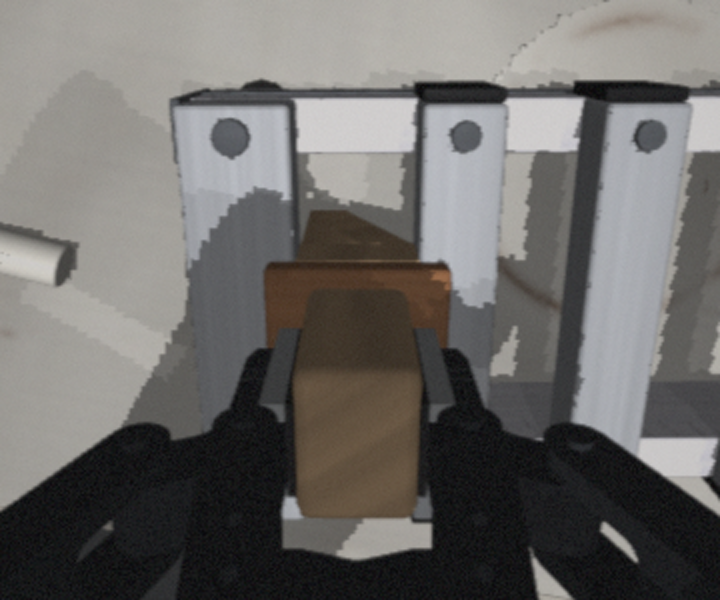

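Block is fully seated in gap 1: flat face snug on the end bar, shoulder over both bars, and the force only just rising at nose z ≈ 10.0. Lift straight out and step on.

drive_tool --pt "-0.5 0 0 0 0.2" --pt "-1 0 0 0 0.2" --pt "-1.5 0 0 0 0.2" --pt "-1.5 0 0 0 0.2" --pt "-1.5 0 0 0 0.2" --pt "-1 0 0 0 0.2" --pt "0 0 0 0 0.2" --pt "0 0 0 0 0.2" --pt "0 0 0 0 0.2"

```text
time: 12.45
eef_pos: [0.5072, -0.0877, 0.1478]
tcp_rot: [-0.702, -0.073, 0.705, -0.071]
contact_force: [0.4, 0.1, -3.2]
opening: 0.294
```

```bash
python3 -c "
from h import *
s=st();rk(s)"
```

```text
t 12.45 p [ 0.5072 -0.0877  0.1478] yaw 0.2042 tilt [-1.     -0.0027  0.0029] F [ 0.4   0.06 -3.21] op 0.294
block rack y -25.77 mm, x -0.04, nose z 77.06  Fy -0.03 Fx 0.40
```

drive_tool --pt "0 1.0 0 0 0.2" --pt "0 2 0 0 0.2" --pt "0 2 0 0 0.2" --pt "0 1.0 0 0 0.2" --pt "0 0 0 0 0.2" --pt "0 0 0 0 0.2"

```text
time: 13.05
eef_pos: [0.5202, -0.1472, 0.1489]
tcp_rot: [-0.703, -0.072, 0.704, -0.071]
contact_force: [0.6, 0.4, -2.5]
opening: 0.295
```

Run:
```python
from h import *
s=st();rk(s)
w=shot('wrist','w7.png')
g=cv2.GaussianBlur(cv2.cvtColor(w['frame'],cv2.COLOR_RGB2GRAY),(0,0),.7).astype(float)
for k in (-.164+.004,-.164-.056,-.164-.1032,-.164-.162):
    q=EX*(.4785+.0568)+N*k; u,v=proj(w,np.array([*q,.065]))
    u0=u
    for _ in range(5):
        a,b=int(round(u))-7,int(round(v))-7; p=g[b:b+15,a:a+15]; yy,xx=np.mgrid[b:b+15,a:a+15]
        d=np.clip(np.median(p)-p-10,0,None)*(np.hypot(xx-u,yy-v)<6.5); u,v=(d*xx).sum()/d.sum(),(d*yy).sum()/d.sum()
    o=onz(w,u,v,.065)[:2]; print(round(u0),round(u,1),round(v,1),'rack y %.1f x %.1f'%((o@N+.164)*1e3,(o@EX-.4785)*1e3))
```

```text
t 13.05 p [ 0.5202 -0.1472  0.1489] yaw 0.2035 tilt [-1.0e+00 -1.3e-03  8.0e-04] F [ 0.6   0.41 -2.54] op 0.295
block rack y -86.66 mm, x 0.51, nose z 78.23  Fy 0.28 Fx 0.67
131 136.8 121.8 rack y -0.2 x 57.1
214 215.2 121.8 rack y -56.6 x 56.9
280 280.5 121.5 rack y -103.6 x 57.0
362 361.6 121.2 rack y -161.8 x 57.0
```

drive_tool --pt "0.5 0 0 0 0.2" --pt "1.0 0 0 0 0.2" --pt "0.8 0 0 0 0.2" --pt "0.5 0 0 0 0.2" --pt "0 0 0 0 0.2" --pt "0 0 0 0 0.2" --pt "0 0 0 0 0.2"

```text
time: 13.8
eef_pos: [0.5209, -0.1476, 0.1218]
tcp_rot: [0.704, 0.072, -0.703, 0.072]
contact_force: [0.2, -0.5, -3.2]
opening: 0.297
```

```bash
python3 -c "
from h import *
s=st();rk(s)"
```

```text
t 13.8 p [ 0.5209 -0.1476  0.1218] yaw 0.2042 tilt [-1.e+00  5.e-04 -7.e-04] F [ 0.19 -0.48 -3.18] op 0.297
block rack y -87.19 mm, x 1.12, nose z 51.12  Fy -0.50 Fx 0.09
```

drive_tool --pt "0 -0.15 0 0 0.2" --pt "0 -0.1 0 0 0.2" --pt "0 0 0 0 0.2" --pt "0 0 0 0 0.2" --pt "0 0 0 0 0.2"

```text
time: 14.3
eef_pos: [0.5201, -0.145, 0.1215]
tcp_rot: [0.703, 0.072, -0.703, 0.072]
contact_force: [0.7, -0.5, -3.0]
opening: 0.298
```

```bash
python3 -c "
from h import *
s=st();rk(s)"
```

```text
t 14.3 p [ 0.5201 -0.145   0.1215] yaw 0.2042 tilt [-1.e+00  1.e-04 -1.e-04] F [ 0.75 -0.49 -3.01] op 0.298
block rack y -84.47 mm, x 0.86, nose z 50.77  Fy -0.63 Fx 0.63
```

drive_tool --pt "0.4 0 0 0 0.2" --pt "0.4 0 0 0 0.2" --pt "0.4 0 0 0 0.2" --pt "0.4 0 0 0 0.2" --pt "0.4 0 0 0 0.2" --pt "0 0 0 0 0.2"

```text
time: 14.9
eef_pos: [0.521, -0.1446, 0.1022]
tcp_rot: [0.704, 0.072, -0.703, 0.072]
contact_force: [0.6, 2.1, 1.8]
opening: 0.295
```

```bash
python3 -c "
from h import *
s=st();rk(s)"
```

```text
t 14.9 p [ 0.521  -0.1446  0.1022] yaw 0.204 tilt [-1.0e+00 -3.0e-04 -2.2e-03] F [0.64 2.08 1.76] op 0.295
block rack y -84.33 mm, x 1.81, nose z 31.47  Fy 1.90 Fx 1.05
```

drive_tool --pt "0.4 0 0 0 0.2" --pt "0.4 0 0 0 0.2" --pt "0.4 0 0 0 0.2" --pt "0.4 0 0 0 0.2" --pt "0.3 0 0 0 0.2" --pt "0 0 0 0 0.2" --pt "0 0 0 0 0.2"

```text
time: 15.6
eef_pos: [0.5197, -0.1448, 0.0813]
tcp_rot: [-0.703, -0.072, 0.704, -0.072]
contact_force: [2.1, 0.9, -5.5]
opening: 0.296
```

```bash
python3 -c "
from h import *
s=st();rk(s)"
```

```text
t 15.6 p [ 0.5197 -0.1448  0.0813] yaw 0.2043 tilt [-1.e+00 -4.e-04  6.e-04] F [ 2.15  0.94 -5.53] op 0.296
block rack y -84.24 mm, x 0.45, nose z 10.63  Fy 0.48 Fx 2.30
```

drive_tool --pt "0.05 0 0 0 0.2" --pt "0 0 0 0 0.2" --pt "0 0 0 0 0.2"

```text
time: 15.9
eef_pos: [0.5197, -0.1448, 0.0813]
tcp_rot: [-0.703, -0.072, 0.704, -0.072]
contact_force: [1.4, 1.3, -5.5]
opening: 0.295
```

```bash
python3 -c "
from h import *
s=st();rk(s)"
```

```text
t 15.9 p [ 0.5197 -0.1448  0.0813] yaw 0.2042 tilt [-1.e+00 -5.e-04  8.e-04] F [ 1.44  1.27 -5.55] op 0.295
block rack y -84.23 mm, x 0.46, nose z 10.62  Fy 0.95 Fx 1.67
```

drive_tool --pt "0.08 0 0 0 0.2" --pt "0 0 0 0 0.2" --pt "0 0 0 0 0.2"

```text
time: 16.2
eef_pos: [0.5198, -0.1448, 0.0813]
tcp_rot: [-0.703, -0.072, 0.704, -0.072]
contact_force: [-1.2, 1.8, -1.5]
opening: 0.293
```

Run:
```python
from h import *
s=st();rk(s)
c=shot('wrist','w8.png')
```

```text
t 16.2 p [ 0.5198 -0.1448  0.0813] yaw 0.2042 tilt [-1.e+00 -5.e-04  9.e-04] F [-1.24  1.82 -1.48] op 0.293
block rack y -84.28 mm, x 0.55, nose z 10.56  Fy 2.04 Fx -0.84
```

drive_tool --pt "-0.5 0 0 0 0.2" --pt "-1 0 0 0 0.2" --pt "-1.5 0 0 0 0.2" --pt "-1.5 0 0 0 0.2" --pt "-1.5 0 0 0 0.2" --pt "-0.9 0 0 0 0.2" --pt "0 0 0 0 0.2" --pt "0 0 0 0 0.2"

```text
time: 17.05
eef_pos: [0.52, -0.1449, 0.1503]
tcp_rot: [0.704, 0.072, -0.703, 0.072]
contact_force: [0.2, 0.3, -3.2]
opening: 0.303
```

drive_tool --pt "0 1.0 0 0 0.2" --pt "0 2 0 0 0.2" --pt "0 2 0 0 0.2" --pt "0 0.9 0 0 0.2" --pt "0 0 0 0 0.2" --pt "0 0 0 0 0.2" --pt "0 0 0 0 0.2"

```text
time: 17.75
eef_pos: [0.5318, -0.2023, 0.1498]
tcp_rot: [-0.703, -0.072, 0.704, -0.072]
contact_force: [0.0, -0.0, -3.0]
opening: 0.298
```

```bash
python3 -c "
from h import *
s=st();rk(s)
c=shot('wrist','w9.png')
cv2.imwrite('pics/c9.png',cv2.resize(c['frame'][60:300,40:400],(800,533),interpolation=cv2.INTER_CUBIC)[...,::-1])"
```

```text
t 17.75 p [ 0.5318 -0.2023  0.1498] yaw 0.2043 tilt [-1.e+00 -8.e-04  5.e-04] F [ 0.02 -0.04 -3.03] op 0.298
block rack y -143.01 mm, x 0.52, nose z 79.09  Fy -0.04 Fx 0.01
```

View pics/c9.png

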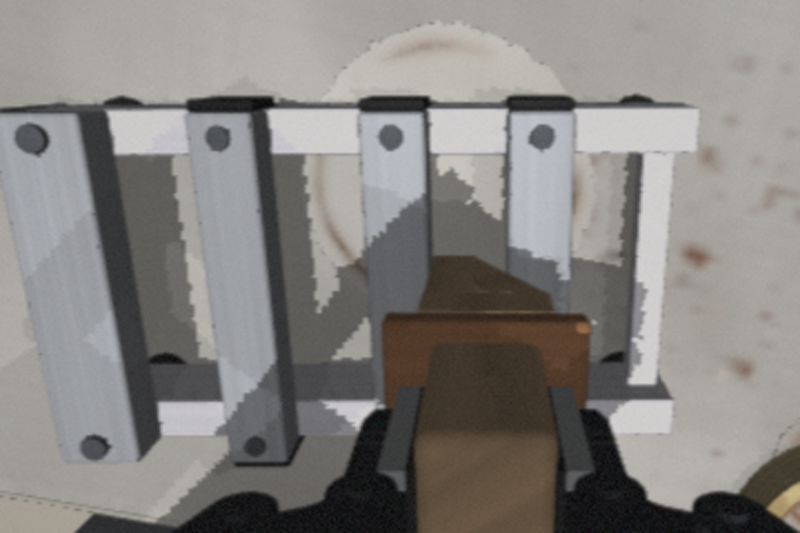

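Gaps 1 and 2 look equal (screws at 218 and 390) with gap 3 still narrow (390→542), as expected. Now I enter gap 3.

drive_tool --pt "0.5 0 0 0 0.2" --pt "1.0 0 0 0 0.2" --pt "0.8 0 0 0 0.2" --pt "0.5 0 0 0 0.2" --pt "0 -0.1 0 0 0.2" --pt "0 -0.1 0 0 0.2" --pt "0 -0.04 0 0 0.2" --pt "0 0 0 0 0.2" --pt "0 0 0 0 0.2"

```text
time: 18.7
eef_pos: [0.5318, -0.2005, 0.1225]
tcp_rot: [0.704, 0.072, -0.703, 0.072]
contact_force: [1.0, 0.0, -3.1]
opening: 0.298
```

```bash
python3 -c "
from h import *
s=st();rk(s)"
```

```text
t 18.7 p [ 0.5318 -0.2005  0.1225] yaw 0.2042 tilt [-1.e+00  5.e-04 -6.e-04] F [ 1.02  0.   -3.14] op 0.298
block rack y -141.21 mm, x 0.89, nose z 51.83  Fy -0.21 Fx 1.00
```

drive_tool --pt "0 -0.06 0 0 0.2" --pt "0 0 0 0 0.2" --pt "0.4 0 0 0 0.2" --pt "0.4 0 0 0 0.2" --pt "0.4 0 0 0 0.2" --pt "0.4 0 0 0 0.2" --pt "0.4 0 0 0 0.2" --pt "0 0 0 0 0.2"

```text
time: 19.5
eef_pos: [0.532, -0.1998, 0.1025]
tcp_rot: [0.704, 0.072, -0.703, 0.072]
contact_force: [0.3, 0.9, 1.3]
opening: 0.295
```

```bash
python3 -c "
from h import *
s=st();rk(s)"
```

```text
t 19.5 p [ 0.532  -0.1998  0.1025] yaw 0.2043 tilt [-1.0e+00  4.0e-04 -1.3e-03] F [0.33 0.87 1.27] op 0.295
block rack y -140.60 mm, x 1.28, nose z 31.78  Fy 0.79 Fx 0.50
```

drive_tool --pt "0.4 0 0 0 0.2" --pt "0.4 0 0 0 0.2" --pt "0.4 0 0 0 0.2" --pt "0.4 0 0 0 0.2" --pt "0.3 0 0 0 0.2" --pt "0.1 0 0 0 0.2" --pt "0 0 0 0 0.2" --pt "0 0 0 0 0.2"

```text
time: 20.3
eef_pos: [0.531, -0.1999, 0.0813]
tcp_rot: [-0.703, -0.072, 0.704, -0.072]
contact_force: [0.2, -1.9, -4.0]
opening: 0.301
```

```bash
python3 -c "
from h import *
s=st();rk(s)"
```

```text
t 20.3 p [ 0.531  -0.1999  0.0813] yaw 0.2043 tilt [-1.e+00  1.e-04  8.e-04] F [ 0.2  -1.89 -3.99] op 0.301
block rack y -140.50 mm, x 0.28, nose z 10.60  Fy -1.89 Fx -0.19
```

drive_tool --pt "0.05 0 0 0 0.2" --pt "0 0 0 0 0.2" --pt "0 0 0 0 0.2"

```text
time: 20.6
eef_pos: [0.5311, -0.1999, 0.0813]
tcp_rot: [-0.703, -0.072, 0.704, -0.072]
contact_force: [-0.5, -2.2, -1.9]
opening: 0.3
```

```bash
python3 -c "
from h import *
s=st();rk(s)"
```

```text
t 20.6 p [ 0.5311 -0.1999  0.0813] yaw 0.2044 tilt [-1.e+00  1.e-04  8.e-04] F [-0.51 -2.24 -1.88] op 0.3
block rack y -140.51 mm, x 0.34, nose z 10.63  Fy -2.09 Fx -0.96
```

drive_tool --pt "-0.5 0 0 0 0.2" --pt "-1 0 0 0 0.2" --pt "-1.5 0 0 0 0.2" --pt "-2 0 0 0 0.2" --pt "-2 0 0 0 0.2" --pt "-2 0 0 0 0.2" --pt "-1.5 0 0 0 0.2" --pt "0 0 0 0 0.2" --pt "0 0 0 0 0.2"

```text
time: 21.5
eef_pos: [0.5313, -0.1993, 0.1869]
tcp_rot: [0.704, 0.072, -0.703, 0.072]
contact_force: [0.1, 0.1, -4.6]
opening: 0.299
```

Run:
```python
from h import *
s=st([.475,.208,.186]);rk(s)
w=shot('wrist','w10.png')
cv2.imwrite('pics/c10.png',cv2.resize(w['frame'][60:300,0:360],(800,533),interpolation=cv2.INTER_CUBIC)[...,::-1])
g=cv2.GaussianBlur(cv2.cvtColor(w['frame'],cv2.COLOR_RGB2GRAY),(0,0),.7).astype(float)
for k in (-.164+.0035,-.164-.056,-.164-.112,-.164-.168):
    q=EX*(.4785+.0568)+N*k; u,v=proj(w,np.array([*q,.065])); u0=u
    for _ in range(5):
        a,b=int(round(u))-7,int(round(v))-7; p=g[b:b+15,a:a+15]; yy,xx=np.mgrid[b:b+15,a:a+15]
        d=np.clip(np.median(p)-p-12,0,None)*(np.hypot(xx-u,yy-v)<6); u,v=(d*xx).sum()/d.sum(),(d*yy).sum()/d.sum()
    o=onz(w,u,v,.065)[:2]; print(round(u0),round(u,1),round(v,1),'rack y %.1f x %.1f'%((o@N+.164)*1e3,(o@EX-.4785)*1e3))
```

```text
t 21.5 p [ 0.5313 -0.1993  0.1869] yaw 0.2042 tilt [-1.e+00 -5.e-04 -3.e-04] F [ 0.14  0.12 -4.56] op 0.299
tool delta cm [  0.11 -41.03  -2.74]
block rack y -140.00 mm, x 0.70, nose z 116.20  Fy 0.09 Fx 0.16
86 86.6 118.3 rack y 2.8 x 56.7
157 157.7 117.9 rack y -56.8 x 56.9
224 224.3 117.5 rack y -112.6 x 57.1
291 292.0 117.3 rack y -169.2 x 57.1
```

View pics/c10.png

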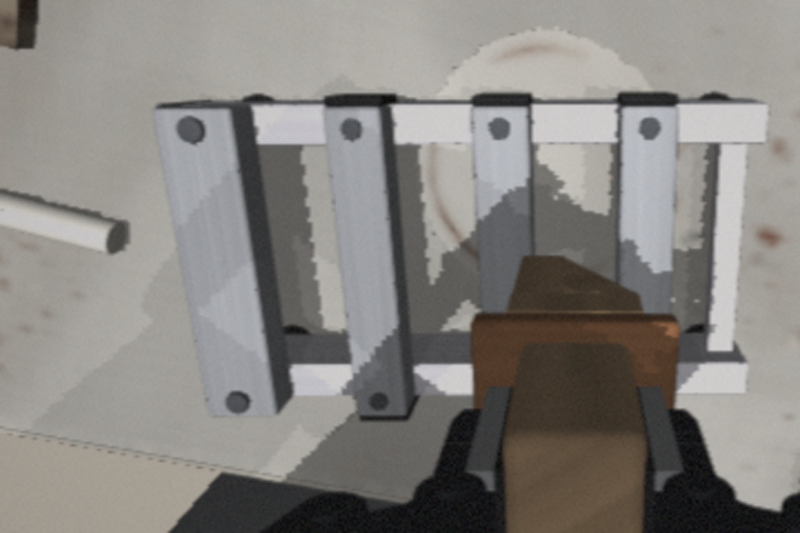

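Spacings from the screws: end–s1 59.6 (nominal 60), s1–s2 55.8, s2–s3 56.6 mm, all within tolerance. Block goes back to the holder.

drive_tool --pt "0 -2.5 -0.2 0 0.2" --pt "0 -4.5 -0.3 0 0.2" --pt "0 -4.5 -0.3 0 0.2" --pt "0 -4.5 -0.3 0 0.2" --pt "0 -4.5 -0.3 0 0.2" --pt "0 -4.5 -0.3 0 0.2" --pt "0 -4.5 -0.3 0 0.2" --pt "0 -4.5 -0.3 0 0.2" --pt "0 -4.5 -0.2 0 0.2" --pt "0 -2.5 -0.2 0 0.2"

```text
time: 22.55
eef_pos: [0.4726, 0.2099, 0.1849]
tcp_rot: [-0.702, -0.073, 0.705, -0.073]
contact_force: [-0.1, -1.1, -3.4]
opening: 0.297
```

drive_tool --pt "0 0 0 0 0.2" --pt "0 0 0 0 0.2" --pt "0 0 0 0 0.2"

```text
time: 22.85
eef_pos: [0.4744, 0.2063, 0.1857]
tcp_rot: [-0.703, -0.072, 0.704, -0.072]
contact_force: [-0.4, -0.4, -2.8]
opening: 0.292
```

```bash
python3 -c "
from h import *
s=st([.475,.208,.0767])"
```

```text
t 22.85 p [0.4744 0.2063 0.1857] yaw 0.2034 tilt [-1.0e+00  3.0e-04  1.9e-03] F [-0.37 -0.43 -2.77] op 0.292
tool delta cm [10.9  -0.15 -0.11]
```

drive_tool --pt "1.0 -0.1 -0.1 0 0.2" --pt "2.0 0 0 0 0.2" --pt "1.5 0 0 0 0.2" --pt "0 0 0 0 0.2" --pt "0 0 0 0 0.2" --pt "0 0 0 0 0.2"

```text
time: 23.45
eef_pos: [0.4762, 0.2083, 0.1424]
tcp_rot: [0.704, 0.072, -0.703, 0.072]
contact_force: [0.7, -0.2, -3.4]
opening: 0.299
```

```bash
python3 -c "
from h import *
s=st([.475,.208,.0767])"
```

```text
t 23.45 p [0.4762 0.2083 0.1424] yaw 0.2039 tilt [-1.     -0.     -0.0015] F [ 0.72 -0.17 -3.43] op 0.299
tool delta cm [6.57 0.01 0.14]
```

drive_tool --pt "0.8 0 0.1 0 0.2" --pt "0.8 0 0 0 0.2" --pt "0.8 0 0 0 0.2" --pt "0.8 0 0 0 0.2" --pt "0.8 0 0 0 0.2" --pt "0.8 0 0 0 0.2" --pt "0 0 0 0 0.2" --pt "0 0 0 0 0.2"

```text
time: 24.25
eef_pos: [0.4745, 0.2082, 0.0933]
tcp_rot: [-0.703, -0.072, 0.704, -0.072]
contact_force: [-0.4, -0.4, -2.8]
opening: 0.299
```

drive_tool --pt "0.6 0 0 0 0.2" --pt "0.5 0 0 0 0.2" --pt "0.3 0 0 0 0.2" --pt "0.2 0 0 0 0.2" --pt "0 0 0 0 0.2" --pt "0 0 0 0 0.2"

```text
time: 24.85
eef_pos: [0.4746, 0.2082, 0.0777]
tcp_rot: [0.703, 0.072, -0.703, 0.072]
contact_force: [0.1, -0.4, -3.1]
opening: 0.3
```

```bash
python3 -c "
from h import *
s=st([.475,.208,.0767])"
```

```text
t 24.85 p [0.4746 0.2082 0.0777] yaw 0.2042 tilt [-1.e+00 -0.e+00 -2.e-04] F [ 0.06 -0.36 -3.13] op 0.3
tool delta cm [ 0.1   0.03 -0.03]
```

drive_tool --pt "0.1 0 0 0 0.2" --pt "0 0 0 0 0.2" --pt "0 0 0 0 0.4" --pt "0 0 0 0 0.6" --pt "0 0 0 0 0.8" --pt "0 0 0 0 1" --pt "0 0 0 0 1" --pt "0 0 0 0 1" --pt "0 0 0 0 1"

```text
time: 25.75
eef_pos: [0.4745, 0.2082, 0.0766]
tcp_rot: [0.703, 0.072, -0.703, 0.072]
contact_force: [-0.9, 0.2, 1.0]
opening: 1.0
```

drive_tool --pt "-1 0 0 0 1" --pt "-3 0 0 0 1" --pt "-4 0 0 0 1" --pt "-4 0 0 0 1" --pt "-4 0 0 0 1" --pt "-4 0 0 0 1" --pt "0 0 0 0 1" --pt "0 0 0 0 1"

```text
time: 26.55
eef_pos: [0.4751, 0.2083, 0.2787]
tcp_rot: [0.705, 0.072, -0.702, 0.072]
contact_force: [-0.1, 1.1, -0.9]
opening: 1.0
```

drive_tool --pt "0 4.4 0.4 0 1" --pt "0 4.4 0.4 0 1" --pt "0 4.4 0.4 0 1" --pt "0 4.4 0.4 0 1" --pt "0 4.4 0.4 0 1" --pt "0 4.4 0.4 0 1" --pt "0 4.4 0.4 0 1" --pt "0 0 0 0 1" --pt "0 0 0 0 1"

```text
time: 27.45
eef_pos: [0.5087, -0.0995, 0.2747]
tcp_rot: [-0.702, -0.072, 0.705, -0.07]
contact_force: [0.3, 0.8, 0.3]
opening: 1.005
```

Run:
```python
from h import *
s=st()
w=shot('wrist','w11.png'); a=shot('scene','s11.png'); d=shot('side','d11.png')
g=cv2.GaussianBlur(cv2.cvtColor(w['frame'],cv2.COLOR_RGB2GRAY),(0,0),.7).astype(float)
for ex in (.0568,-.0568):
  for k in (-.164+.0035,-.164-.0565,-.164-.1125,-.164-.169):
    q=EX*(.4785+ex)+N*k; u,v=proj(w,np.array([*q,.065])); u0=u
    for _ in range(5):
        a1,b=int(round(u))-6,int(round(v))-6; p=g[b:b+13,a1:a1+13]; yy,xx=np.mgrid[b:b+13,a1:a1+13]
        dd=np.clip(np.median(p)-p-10,0,None)*(np.hypot(xx-u,yy-v)<5.2); u,v=(dd*xx).sum()/dd.sum(),(dd*yy).sum()/dd.sum()
    o=onz(w,u,v,.065)[:2]; print(round(u0),round(u,1),round(v,1),'rack y %.1f x %.1f'%((o@N+.164)*1e3,(o@EX-.4785)*1e3))
def crop(c,p,w_,h_):
    u,v=proj(c,np.array(p)); x,y=max(0,int(u-w_/2)),max(0,int(v-h_/2)); return cv2.resize(c['frame'][y:y+h_,x:x+w_],(400,300),interpolation=cv2.INTER_CUBIC)
im=np.vstack([np.hstack([crop(a,[.475,.2075,.06],100,75),crop(d,[.475,.2075,.06],100,75)]),np.hstack([cv2.resize(w['frame'],(400,300)),crop(w,[.52,-.14,.06],240,180)])])
cv2.imwrite('pics/c11.png',im[...,::-1])
```

```text
t 27.45 p [ 0.5087 -0.0995  0.2747] yaw 0.2019 tilt [-1.     -0.0026  0.003 ] F [0.33 0.82 0.28] op 1.005
220 220.3 109.0 rack y 3.7 x 56.8
275 274.8 108.6 rack y -56.5 x 56.9
326 325.4 108.2 rack y -112.3 x 57.1
377 376.7 108.0 rack y -168.9 x 57.1
224 224.9 204.6 rack y 2.9 x -56.1
274 273.9 205.4 rack y -56.8 x -57.3
320 319.7 204.6 rack y -112.5 x -56.5
366 366.3 204.5 rack y -169.2 x -56.5
```

The viewer limit is reached, so the remaining checks are numeric. I take a few closer wrist views for a better spacing average, and compare the holder region with the first picture.

drive_tool --pt "3 1 0.5 0 1" --pt "3 1 0.5 0 1" --pt "2 1 0 0 1" --pt "0 0 0 0 1" --pt "0 0 0 0 1" --pt "0 0 0 0 1"

```text
time: 28.2
eef_pos: [0.5068, -0.1299, 0.1984]
tcp_rot: [0.704, 0.072, -0.703, 0.073]
contact_force: [0.5, 0.3, 0.0]
opening: 1.003
```

```bash
cat > m.py <<'E'
from h import *
def meas(w):
    g=cv2.GaussianBlur(cv2.cvtColor(w['frame'],cv2.COLOR_RGB2GRAY),(0,0),.7).astype(float); out=[]
    px=f(w)/np.linalg.norm(w['eye']-np.array([.5,-.15,.065])); r=4.6e-3*px
    for ex in (.0568,-.0568):
      for k in (.0035,-.0565,-.1125,-.169):
        u,v=proj(w,np.array([*(EX*(.4785+ex)+N*(k-.164)),.065])); h=int(r+2)
        try:
            for _ in range(6):
                a,b=int(round(u))-h,int(round(v))-h; p=g[b:b+2*h+1,a:a+2*h+1]; yy,xx=np.mgrid[b:b+2*h+1,a:a+2*h+1]
                d=np.clip(np.median(p)-p-10,0,None)*(np.hypot(xx-u,yy-v)<r); u,v=(d*xx).sum()/d.sum(),(d*yy).sum()/d.sum()
            o=onz(w,u,v,.065)[:2]; out.append(((o@N+.164)*1e3,(o@EX-.4785)*1e3))
        except Exception: out.append((np.nan,np.nan))
    o=np.array(out).reshape(2,4,2); 
    for q in o: print('y',q[:,0].round(1),'x',q[:,1].round(1),'d',-np.diff(q[:,0]).round(2))
E
python3 - <<'E'
from m import *
st(); meas(shot('wrist','w12.png')); meas(load('w11')); print('first'); 
for n in ('scene','side'):
    a=load(n+'0' )['frame'].astype(int); c=load({'scene':'s11','side':'d11'}[n]); b=c['frame'].astype(int)
    u,v=[int(t) for t in proj(c,np.array([.475,.2075,.06]))]
    A,B=a[v-25:v+25,u-20:u+20].astype(np.float32).mean(2),b[v-25:v+25,u-20:u+20].astype(np.float32).mean(2)
    print(n,'mean diff',abs(A-B).mean().round(1),'shift',cv2.phaseCorrelate(A,B,cv2.createHanningWindow((40,50),cv2.CV_32F)))
E
```

```text
t 28.2 p [ 0.5068 -0.1299  0.1984] yaw 0.2056 tilt [-1.      0.0015 -0.0023] F [0.49 0.3  0.03] op 1.003
y [   3.9  -56.6 -112.5 -169. ] x [55.9 56.8 57.  57. ] d [60.47 55.88 56.49]
y [   3.4  -56.8 -112.6 -169.1] x [-57.  -56.8 -56.7 -56.5] d [60.27 55.78 56.51]
y [   3.7  -56.5 -112.3 -168.8] x [56.7 56.9 57.1 57.1] d [60.22 55.79 56.47]
y [   3.   -56.7 -112.5 -169.2] x [-56.4 -56.8 -56.5 -56.5] d [59.69 55.81 56.65]
first
scene mean diff 2.6 shift ((-0.007248293578506093, -0.03423635996326624), 0.9426859260201454)
side mean diff 20.9 shift ((0.08821899758246232, -0.22884070186075434), 0.6743163948059082)
```

```bash
python3 -c "
from h import *
print(sign_off())"
```

```text
the job is handed in; nothing more can be done
None
```

The job is handed in. All three gaps are set within tolerance by my measurements, and the larger block is back in its holder, released, with the gripper clear. The clock read about 28 s of the 64 s allowed. No verdict is reported, so these are my own checks.

**What I did:** I took the larger block from its holder and seated it in gaps 1, 2 and 3 in turn. Each time I stopped at light shoulder contact and lifted it straight out.

| Spacing (from screw positions, last wrist views) | Measured (mm) | Target (mm) |
|---|---|---|
| End bar to slat 1 | 59.7–60.5 | 60 |
| Slat 1 to slat 2 | about 55.8 | 56 |
| Slat 2 to slat 3 | about 56.5 (limit 57) | 56 |
| End bar to slat 3, total | about 172.4 | 172 |

- **Measurement noise:** the spread is about ±0.3 mm. Gap 3 is slightly wide, but inside its tolerance.
- **Block in the holder:** in the scene camera it shows no shift from its starting picture.
- **Side camera:** this view disagreed in brightness there (mean difference 21 grey levels), which I put down to the background. It showed only about 0.2 px of shift.
- **Not viewed:** I could not look at the final picture because the 12-picture limit was reached. The end checks are numeric only, and I did not check the bystanders' positions separately.

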